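# Load the crate on the bench shaker and hold it against the stop bar

### The job

Take the two capped jars out of the capping machine's catch tray and stand them upright in the grey crate on the bench shaker, leaving the jar that missed its lid in the tray. Then push the crate gently along the platform until it sits square against both foam sleeves of the stop bar, and keep it pressed there with a steady push of about 10 N, so that a colleague can screw the two side clamps onto it. Finish while still holding that push, and leave the other things on the bench as they stand.

Things in the scene. Friction and masses are not known exactly. Their poses are not given: they have to be found in the camera images.
- jar_a_mid (a point): Capped jar: amber glass with a ribbed black screw lid, a straight cylinder 48 mm in diameter (lid 50 mm) and 60 mm high, about 100 g, standing in the catch tray. The point is its centre, 30 mm above its underside; z along the jar's axis towards the lid.
- jar_b_mid (a point): Second capped jar, the same as the first.
- open_jar: The jar that missed its lid: the same amber glass, 48 mm in diameter and 54 mm high, open at the top and empty; stands in the same row in the tray and stays there. Origin: centre of its underside, z up.
- tray_floor (a point): Catch tray of the capping machine, a fixed sheet-steel tray 260 mm (its x) by 170 mm (its y) with walls 26 mm high above the bench, in which the three jars stand in a row along the tray's x, about 85 mm apart. The point is the centre of the floor, 4 mm above the bench; its +y points to the machine and the chute that enters the middle of that side and climbs away from it.
- crate: Grey plastic crate, open at the top, loose on the shaker's platform: outside 150 mm (x) by 230 mm (y) by 60 mm high, walls and floor 4 mm, about 0.28 kg empty. Origin: centre of its underside; x points across it towards the stop bar, y along its long side, z up. It slides on the platform when pushed; with both jars in it this takes 2 to 4.5 N, which the push needs on top of what is to reach the stop bar.
- shaker: Bench shaker, fixed. Origin: on the bench under the centre of its platform; x points from its front (dials, robot's side) to the stop bar at its far end. Aluminium platform 350 mm square, top 115 mm above the bench, with a rail 30 mm high along each side (inner faces 157 mm either side of the centre line); each rail carries a side clamp whose rubber pad stands 144 mm from the centre line. The near side of the platform is open.
- stop_bar: Steel stop bar across the far end of the platform, fixed to the shaker, with two black foam-rubber sleeves of 32 mm diameter and 92 mm length on it, centred 58 mm either side of the middle. Origin: on the bar's axis, in the middle, 32 mm above the platform and 130 mm beyond its centre; x points away from the crate, y along the bar, z up.
- stop_face (a point): Point in the middle of the bar's length on the line that the crate touches first: the face of the uncompressed sleeves, 32 mm above the platform. Same axes as the stop bar: push the crate along its x.
- sleeve_left (a joint): How far the left foam sleeve (on the bar's +y half) is pressed in, m: 0 untouched, 0.010 fully squashed. It springs back with about 1 N per mm, so that both sleeves together take 2 N per mm: 5 mm each is 10 N.
- sleeve_right (a joint): The same for the right sleeve (on the bar's -y half).
- beaker: Bystander: empty glass beaker, 66 mm in diameter, 85 mm high, on the bench beyond the tray and shaker. Origin: centre of its underside.
- tee_key: Bystander: T-handled hex key, 120 mm long with a black 90 mm crossbar, lying on the bench right of the shaker; origin at the middle of its shank's underside.
- wash_bottle: Bystander: white plastic bottle, 64 mm in diameter, 150 mm high, on the bench right of the shaker. Origin: centre of its underside.
Things that resemble listed ones, but are neither listed nor needed, are in the scene too. Leave any blue or yellow look-alike of the part that bears jar_a_mid alone.

How it is judged (in metres and radians):
On the way, in this order (a step that is already met when the one before it is completed fails the run):
1. both capped jars stand upright in the crate, let go of (x of jar_a_mid in the frame of crate between -0.055 and 0.055 m and y of jar_a_mid in the frame of crate between -0.095 and 0.095 m and z of jar_a_mid in the frame of crate between 0.026 and 0.042 m and angle between each of jar_a_mid, jar_b_mid's own z axis and vertical below 0.15 rad and x of jar_b_mid in the frame of crate between -0.055 and 0.055 m and y of jar_b_mid in the frame of crate between -0.095 and 0.095 m and z of jar_b_mid in the frame of crate between 0.026 and 0.042 m and contact force between the fingers and jar_a below 0.05 N and contact force between the fingers and jar_b below 0.05 N), for 0.2 s.
2. the crate is pressed against the stop bar's sleeves (contact force between crate and stop_bar above 4 N), for 0.3 s.
At the end, for the whole second after the job is handed in: Robot still pushing; crate flat, at rest, square to the bar (0.06 rad), pressing it with 4 to 16 N, both sleeves in by 1.5 mm or more; both capped jars upright (0.15 rad) on the crate's floor, the open jar upright within 30 mm of its place in the tray (x of jar_a_mid in the frame of crate between -0.055 and 0.055 m and y of jar_a_mid in the frame of crate between -0.095 and 0.095 m and z of jar_a_mid in the frame of crate between 0.026 and 0.042 m and angle between each of jar_a_mid, jar_b_mid's own z axis and vertical below 0.15 rad and x of jar_b_mid in the frame of crate between -0.055 and 0.055 m and y of jar_b_mid in the frame of crate between -0.095 and 0.095 m and z of jar_b_mid in the frame of crate between 0.026 and 0.042 m and contact force between crate and stop_bar between 4 and 16 N and value of joint each of sleeve_left, sleeve_right above 0.0015 m and angle between the x axis of crate and the x axis of stop_bar, either way round below 0.06 rad and z of crate in the frame of stop_bar below -0.028 m and angle between crate's own z axis and vertical below 0.04 rad and contact force between any of the arm, the fingers and crate above 3 N and linear speed of crate below 0.01 m/s and distance of open_jar from where it was at the start of the episode below 0.03 m and angle between open_jar's own z axis and vertical below 0.1 rad); the arm keeps its last pose, push and grip.
It fails at once if the crate is rammed against the stop bar with more than 30 N (contact force between crate and stop_bar above 30 N).
It fails at once if the open jar is knocked over or taken out of its place (angle between open_jar's own z axis and vertical above 0.5 rad or distance of open_jar from where it was at the start of the episode above 0.05 m).
It fails at once if a bystander is pushed away or knocked over (distance of any of beaker, tee_key, wash_bottle from where it was at the start of the episode above 0.03 m).
It also fails if it takes over 72 s, if anything falls off the work surface, if the arm or the gripper's body presses on something with over 40 N, if the wrist force passes 120 N, or if a joint passes its speed limit or range.

### The arm

A 6-joint arm with a two-finger parallel gripper is mounted at the origin on the work surface. World frame = base frame: x ahead of the robot, y to its left, z up, the work surface at z = 0. Lengths are in mm, angles in rad, forces in N, time in s.
With the tool pointing down it reaches from about 275 to 750 mm from the base axis. Payload 10.2 kg.
Tool frame: the origin (TCP) lies at the very end of the fingers, on their centre line; the grasp point (between the pads) lies 19 mm behind it; y points along the fingers, x is the direction in which the jaws open and shut, and the axes are right-handed (so a half turn about y gives the same grasp; the last joint's range is limited). The gripper opens to 85 mm and grips with 20 to 120 N. Pads are 22 mm wide; open, the fingers measure 114 mm over their backs; the gripper's body (76 mm by 85 mm) begins 54 mm behind the grasp point. The pads swing forward as they close: fully open they stand 13 mm farther back than shut.
Start: joints at [1.071, 0.313, 1.498, -0, 1.331, -0.223], TCP at [143.484, 505.018, 231.294] pointing down, gripper open.
Joint ranges: [-2.94, 2.94], [-0.97, 2.17], [0.19, 2.56], [-1.23, 4.37], [0.02, 3.11], [-2.88, 2.88]. Speed limits (rad/s): [2.39, 2.39, 3.01, 3.14, 3.14, 3.14].

### API

Orientations are given as a unit quaternion [w, x, y, z].
In Python, from rig import telemetry, imaging, ctrl gives the robot as it stands.
- The arm moves only by the shell command python3 -m handwheel 'ROWS' [FORCE]. ROWS is JSON, a list of rows, each an object with "delta_pos": the shift along the tool's x, y, z in cm, a list of three; "twist": the turn, a rotation vector about the tool's x, y, z in rad, a list of three; "jaw": the opening, from 0 (shut) to 1 (fully open). A call has exactly 10 rows; each row is the pose to reach, as a shift and turn from the pose commanded when the call began, along the tool's axes at that moment; what a row does not reach only later rows make up. A row lasts 1/12 s, in which the tool goes at most 41.7 mm and 7.16 degrees, less where a joint would pass 70% of its speed; a pose out of reach is approached as far as the arm can. A call with a gripper value outside its range is refused whole. The fingers move at their own pace and stop on an object; FORCE is the grip in N (left out, the last holds). Time passes only in rows, so rows that repeat a pose let the fingers close, or fill a call up. It gives the time, the measured TCP pose, the force and the opening at its end, in the units of the state.
- telemetry.sense(): the state, without advancing time (a new reading comes with each control period).
- imaging.capture(name): name is "scene" or "top" or "wrist"; returns a dict with "frame" (400x640x3 uint8, red, green, blue), "z_map" (400x640 float32, mm along the optical axis (not along the pixel's ray), 0 where there is no reading), "fx", "fy", "cx", "cy" (pixels), "D" ([k1, k2, p1, p2, k3] as OpenCV has them; the pictures are not rectified), "rvec" (rotation vector, rad) and "tvec" (3), from world to camera coordinates, as OpenCV has them. Camera axes: x right, y down, z forward; pixel columns grow to the right and rows downward; lengths in mm; the calibration is good to about 2 mm. A picture is of the moment at which its call begins.
- ctrl.finish_job(): hands the job in, once; it reports no verdict.
The state is a dict: "time_s": time; "joints": joint angles; "dq": joint speeds; "tau": joint torques, N m; "eef_pos": TCP position; "ee_rot": TCP orientation; "force": force on the tool from outside, world axes, zero at the start; "wrist_torque": the same for the moment, N m; "grip_width": opening from 0.0 (shut) to 1.0 (fully open).
Only numpy, scipy, OpenCV 4.12 (cv2) and the standard library are available. Lean on these libraries where they do the work, as an engineer would, in place of code of your own. Each camera call takes 0.05 s, during which the arm holds its last target.

## Working session

There is one attempt and no reset: what is moved stays moved. The work goes in short steps, Python scripts to look and compute and a shell command to move; the robot and the scene stay as the last step left them, time stands still between calls to the robot, and variables do not carry over. Pictures are saved under pics/ and viewed, and the job is handed in when it is done.

```bash
ls; mkdir -p pics
cat > h.py <<'E'
import numpy as np, cv2
from rig import telemetry, imaging, ctrl
def cap(n,f=None):
    c=imaging.capture(n)
    if f: cv2.imwrite('pics/'+f,cv2.cvtColor(c['frame'],cv2.COLOR_RGB2BGR))
    return c
def world(c,us,vs,z=None):
    K=np.array([[c['fx'],0,c['cx']],[0,c['fy'],c['cy']],[0,0,1]]);D=np.array(c['D'],float)
    p=cv2.undistortPoints(np.stack([us,vs],-1).astype(float).reshape(-1,1,2),K,D).reshape(-1,2)
    R=cv2.Rodrigues(np.array(c['rvec'],float))[0];t=np.array(c['tvec'],float).ravel()
    d=np.c_[p,np.ones(len(p))]
    if z is None:
        Z=c['z_map'][np.array(vs,int),np.array(us,int)]
        return (d*Z[:,None]-t)@R
    o=-R.T@t; w=d@R; return o+w*((z-o[2])/w[:,2])[:,None]
def cloud(c):
    v,u=np.mgrid[0:400,0:640]; 
    P=world(c,u.ravel(),v.ravel()).reshape(400,640,3); P[c['z_map']==0]=np.nan; return P
def rot(q): 
    from scipy.spatial.transform import Rotation as Rr
    return Rr.from_quat([q[1],q[2],q[3],q[0]]).as_matrix()
E
python3 - <<'E'
from h import *
for n in ['scene','top','wrist']:
    c=cap(n,n+'1.png'); np.savez('/tmp/'+n,**c)
s=telemetry.sense();print(s); print(rot(s['ee_rot']).round(3))
E
```

```text
pics
{'time_s': 0.15, 'joints': array([ 1.07058401e+00,  3.13279537e-01,  1.49827581e+00,  1.39816119e-05,
        1.33100538e+00, -2.23356903e-01]), 'dq': array([ 0.00096775, -0.00058968, -0.00201189,  0.00213937,  0.0015301 ,
        0.00017201]), 'tau': array([ 2.42044283e-03, -4.12361598e+01, -2.59797764e+01, -3.71857391e-05,
        3.18892802e-03,  8.38869198e-06]), 'eef_pos': array([143.3868379 , 504.83042447, 230.88301611]), 'ee_rot': array([-0.56407443,  0.56434706,  0.4259091 , -0.42653707]), 'force': array([ 1.20792291,  0.16555439, -0.2668911 ]), 'wrist_torque': array([0.0432733 , 0.00933767, 0.02545128]), 'grip_width': 0.9973397745375733}
[[ 0.273 -0.    -0.962]
 [ 0.962 -0.001  0.273]
 [-0.001 -1.     0.   ]]
```

View pics/scene1.png

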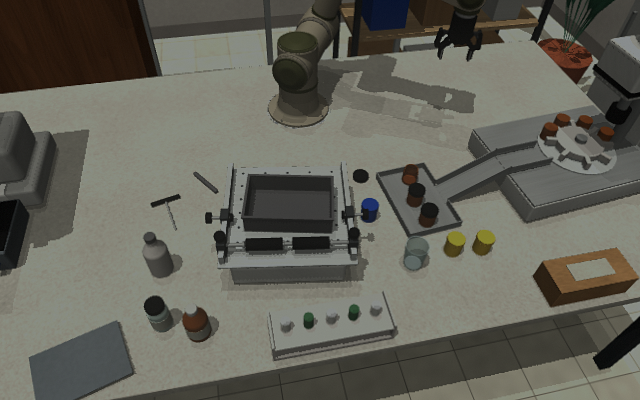

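View pics/top1.png

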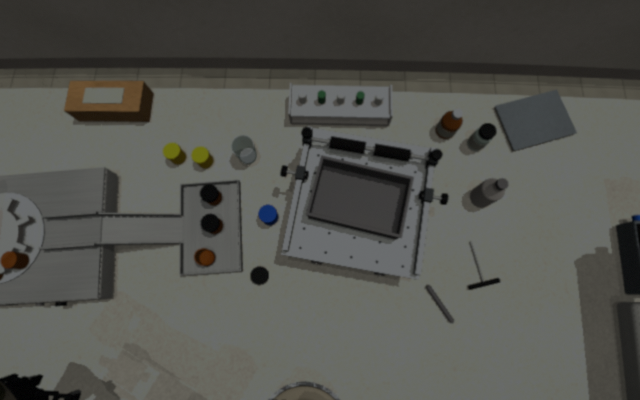

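View pics/wrist1.png

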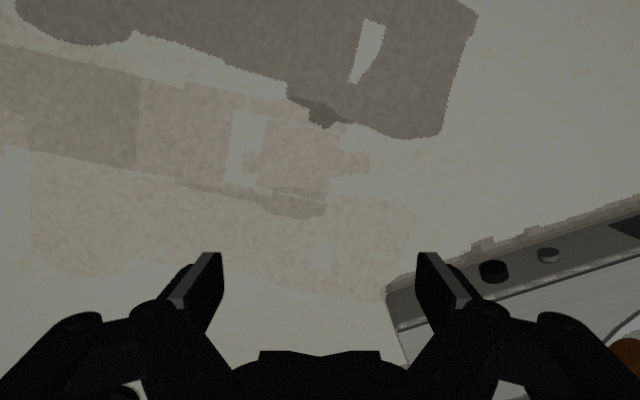

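The top view shows the capped jars at about (209,195) and (211,224), the open jar at (205,258), the crate around (358,198), and the sleeves at (347,145) and (392,152). The blue look-alike is at (268,214). Next I'll measure these.

```bash
cat > m.py <<'E'
from h import *
c=dict(np.load('/tmp/top.npz')); P=cloud(c)
R=cv2.Rodrigues(c['rvec'])[0]; print('cam',(-R.T@c['tvec'].ravel()).round())
def p(n,u,v): print(n,u,v,P[v,u].round(1),c['frame'][v,u])
for n,u,v in [('jar1',209,190),('jar2',210,219),('open',205,256),('blue',268,212),('trayfloor',228,235),('platform',340,255),('crate floor',355,200),('bench',300,300),('sl',347,145),('sr',392,152),('wash',497,185),('beaker',243,145)]: p(n,u,v)
Z=P[...,2]; fr=c['frame'].astype(int)
v,u=np.mgrid[0:400,0:640]
for n,(u0,u1,v0,v1),(z0,z1) in [('jar1',(195,225,178,206),(56,75)),('jar2',(195,225,208,236),(56,75)),('open',(190,222,243,270),(48,70)),('blue',(255,282,200,228),(50,75)),('crate rim',(295,425,150,245),(165,185)),('sl',(325,368,132,158),(155,175)),('sr',(370,413,140,165),(155,175))]:
    m=(u>=u0)&(u<u1)&(v>=v0)&(v<v1)&(Z>z0)&(Z<z1); Q=P[m]
    print(n,m.sum(),Q.mean(0).round(1),'mid',((Q.min(0)+Q.max(0))/2).round(1),'ext',np.ptp(Q,axis=0).round(1))
    if m.sum()>5: 
        r=cv2.minAreaRect(Q[:,:2].astype(np.float32)); print('   rect',r)
E
python3 m.py
```

```text
cam [ 359.  -45. 1079.]
jar1 209 190 [619.9 275.6  67.7] [8 8 9]
jar2 210 219 [539.7 266.3  65. ] [11 10 12]
open 205 256 [444.3 288.3   9.5] [75 39 10]
blue 268 212 [564.4 111.3  56.3] [ 18  45 100]
trayfloor 228 235 [ 5.063e+02  2.306e+02 -4.000e-01] [90 91 88]
platform 340 255 [447.1 -84.3 114.1] [106 109 110]
crate floor 355 200 [ 588.5 -120.8  119.1] [62 61 60]
bench 300 300 [331.9  19.1  -5. ] [106 109 101]
sl 347 145 [722.6 -96.6 160.3] [6 8 7]
sr 392 152 [ 706.7 -211.4  159.5] [9 8 7]
wash 497 185 [ 630.3 -481.7  144.1] [26 25 25]
beaker 243 145 [769.7 201.1  24.8] [64 69 64]
jar1 269 [613.6 278.4  63.1] mid [613.7 279.5  62.5] ext [50.  50.6 12.6]
   rect ((614.4686279296875, 279.19891357421875), (50.49951934814453, 49.208168029785156), 71.30401611328125)
jar2 279 [530.4 269.   63.1] mid [530.9 269.1  62.3] ext [51.1 50.  11.7]
   rect ((531.237548828125, 269.5050964355469), (48.972808837890625, 49.36697769165039), 32.199729919433594)
open 81 [438.6 284.2  55.2] mid [439.1 284.1  54.9] ext [40.2 40.5 13.1]
   rect ((439.0731506347656, 283.5218811035156), (40.98456954956055, 39.23249435424805), 10.097929954528809)
blue 275 [560.3 112.6  59.2] mid [561.6 113.9  58.7] ext [50.5 50.3 12.4]
   rect ((560.5487670898438, 112.86572265625), (49.566871643066406, 49.459407806396484), 34.92777633666992)
crate rim 1071 [ 590.5 -133.5  173.9] mid [ 598.  -129.   171.9] ext [221.6 261.   13.7]
   rect ((620.3323364257812, -136.4378204345703), (236.8822784423828, 223.43643188476562), 77.54779052734375)
sl 348 [726.6 -96.6 160.7] mid [716.  -91.9 164.8] ext [ 64.3 101.5  19.4]
   rect ((712.7608032226562, -92.64251708984375), (98.59767150878906, 65.5637435913086), 85.59712219238281)
sr 356 [ 709.  -212.3  160.5] mid [ 708.7 -213.4  161.2] ext [38.1 99.8 12.4]
   rect ((709.896240234375, -213.3577880859375), (100.88106536865234, 29.270015716552734), 81.25361633300781)
```

Run:
```python
import numpy as np,cv2
c=np.load('/tmp/top.npz');f=c['frame'][120:290,170:440][...,::-1]
f=cv2.convertScaleAbs(f,alpha=1.8);cv2.imwrite('pics/topzoom.png',cv2.resize(f,None,fx=2.9,fy=2.9,interpolation=cv2.INTER_CUBIC))
```

```text
(no output)
```

View pics/topzoom.png

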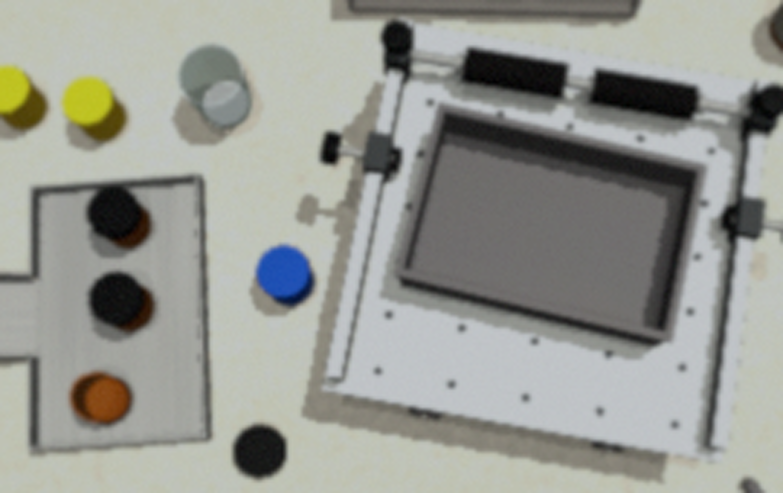

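```bash
cat > crate.py <<'E'
from h import *
import sys
def crate(c,box=(285,430,140,250)):
    P=cloud(c);Z=P[...,2];v,u=np.mgrid[0:400,0:640]
    m=(u>box[0])&(u<box[1])&(v>box[2])&(v<box[3])&(Z>168)&(Z<184)
    # inside expected region
    n,l,st,_=cv2.connectedComponentsWithStats(m.astype(np.uint8)); i=1+np.argmax(st[1:,4]); Q=P[l==i]
    r=cv2.minAreaRect(Q[:,:2].astype(np.float32)); return r,len(Q),st[i],Q
if __name__=='__main__':
    r,n,st,Q=crate(dict(np.load(sys.argv[1])) if len(sys.argv)>1 else cap('top')); print(r,n,st)
    # sleeves
E
python3 crate.py /tmp/top.npz
python3 - <<'E'
from h import *
for n in ['top','scene']:
    c=dict(np.load('/tmp/%s.npz'%n)); P=cloud(c)
    X,Y,Z=P[...,0],P[...,1],P[...,2]
    for nm,m in [('sl',(X>690)&(X<760)&(abs(Y+96)<35)&(Z>152)&(Z<170)),('sr',(X>680)&(X<745)&(abs(Y+212)<35)&(Z>152)&(Z<170)),
      ('jarA',(abs(X-614)<45)&(abs(Y-279)<45)&(Z>55)),('jarB',(abs(X-531)<40)&(abs(Y-269)<45)&(Z>55)),('rim',(abs(X-590)<150)&(abs(Y+133)<170)&(Z>168)&(Z<184))]:
        Q=P[m]; 
        if len(Q): print(n,nm,len(Q),np.median(Q,0).round(1),((Q.min(0)+Q.max(0))/2).round(1))
        if nm[0]=='s' and len(Q)>10:
            mm=c['frame'][m].max(1)<30;q=Q[mm]; print('  dark',len(q),q.mean(0).round(1),np.polyfit(q[:,1],q[:,0],1).round(3))
        if nm=='rim' and n=='top':
            import scipy.optimize as so
            w=Q
            r=cv2.minAreaRect(w[:,:2].astype(np.float32))
            def cost(p):
                a=p[2];d=w[:,:2]-p[:2];x=d@[np.cos(a),np.sin(a)];y=d@[-np.sin(a),np.cos(a)]
                e=np.abs(np.maximum(abs(x)/1-73,abs(y)-113)); return np.minimum(e,8).mean()
            b=min((so.minimize(cost,[592,-133,a],method='Nelder-Mead',options=dict(maxiter=2000)) for a in np.radians([-4,-8,-12,-16])),key=lambda r:r.fun)
            print('  crate',b.x[:2].round(1),np.degrees(b.x[2]).round(2),b.fun)
E
```

```text
((588.04931640625, -129.30908203125), (236.8822784423828, 157.3150634765625), 77.54779052734375) 1022 [ 306  155  108   83 1022]
top sl 291 [725.6 -96.9 160.4] [729.6 -95.7 159.5]
  dark 257 [724.9 -96.8 160. ] [1.66000e-01 7.40954e+02]
top sr 308 [ 707.6 -211.8  160.2] [ 710.4 -212.4  159.7]
  dark 273 [ 706.4 -212.2  160. ] [1.63000e-01 7.41038e+02]
top jarA 270 [613.3 278.4  63. ] [613.7 279.3  62.1]
top jarB 282 [530.2 268.5  63.2] [530.9 269.1  62. ]
top rim 1033 [ 591.3 -133.4  174.5] [ 610.9 -144.7  175.7]
  crate [ 587.2 -128.9] -12.52 2.265906121836448
scene sl 285 [733.7 -96.9 160.5] [729.8 -96.1 159.3]
  dark 283 [733.1 -96.7 159.9] [1.65000e-01 7.49083e+02]
scene sr 294 [ 715.3 -212.2  160.4] [ 712.1 -211.9  159.8]
  dark 283 [ 715.2 -211.2  159.8] [1.46000e-01 7.46042e+02]
scene jarA 195 [616.2 278.4  63.5] [614.6 278.6  62.1]
scene jarB 194 [534.7 270.1  63.7] [531.9 270.3  62.8]
scene rim 871 [ 588.2 -128.3  174.6] [ 591.7 -148.7  175.6]
```

```bash
cat > d.py <<'E'
from h import *
import sys
s=telemetry.sense();R=rot(s['ee_rot']);p=s['eef_pos']
t=np.array([float(a) for a in sys.argv[1:4]])
yaw=np.degrees(np.arctan2(R[1,0],R[0,0]))
print('t',s['time_s'],'pos',p.round(1),'yaw',yaw.round(2),'ydown',R[:,1].round(3),'F',s['force'].round(2),'grip',round(s['grip_width'],3),'j6',s['joints'][5].round(2))
print('delta cm',(R.T@(t-p)/10).round(2),'twist_y for 81:',np.radians(yaw-81).round(3))
E
python3 -m handwheel '[{"delta_pos":[-0.3,0,-2],"twist":[0,-0.02,0],"jaw":1},{"delta_pos":[-0.9,0,-5.5],"twist":[0,-0.05,0],"jaw":1},{"delta_pos":[-1.6,0,-9.5],"twist":[0,-0.08,0],"jaw":1},{"delta_pos":[-2.3,0,-13.5],"twist":[0,-0.1,0],"jaw":1},{"delta_pos":[-3,0,-17.5],"twist":[0,-0.12,0],"jaw":1},{"delta_pos":[-3.7,0,-21.5],"twist":[0,-0.12,0],"jaw":1},{"delta_pos":[-4.4,0,-25.5],"twist":[0,-0.12,0],"jaw":1},{"delta_pos":[-5.1,0,-29.5],"twist":[0,-0.12,0],"jaw":1},{"delta_pos":[-5.8,0,-33.5],"twist":[0,-0.12,0],"jaw":1},{"delta_pos":[-6.4,0,-37],"twist":[0,-0.12,0],"jaw":1}]' 30
python3 d.py 614 279 110
```

```text
time_s: 0.98
eef_pos: [483.9, 340.7, 231.0]
ee_rot: [-0.538, 0.538, 0.459, -0.459]
force: [0.1, 0.6, -0.4]
grip_width: 1.002
t 0.9833 pos [483.9 340.7 231. ] yaw 80.96 ydown [-0. -0. -1.] F [ 0.08  0.6  -0.43] grip 1.002 j6 -1.0
delta cm [ -4.05  12.09 -13.82] twist_y for 81: -0.001
```

```bash
python3 -m handwheel '[{"delta_pos":[-0.8,0.5,-3],"twist":[0,0,0],"jaw":1},{"delta_pos":[-1.7,2,-6.5],"twist":[0,0,0],"jaw":1},{"delta_pos":[-2.6,4,-10],"twist":[0,0,0],"jaw":1},{"delta_pos":[-3.5,6.5,-12.5],"twist":[0,0,0],"jaw":1},{"delta_pos":[-4.1,9,-14],"twist":[0,0,0],"jaw":1},{"delta_pos":[-4.1,11,-14],"twist":[0,0,0],"jaw":1},{"delta_pos":[-4.1,12,-14],"twist":[0,0,0],"jaw":1},{"delta_pos":[-4.1,12,-14],"twist":[0,0,0],"jaw":1},{"delta_pos":[-4.1,12,-14],"twist":[0,0,0],"jaw":1},{"delta_pos":[-4.1,12,-14],"twist":[0,0,0],"jaw":1}]'
python3 d.py 614 279 18
python3 - <<'E'
from h import *
cap('wrist','w2.png');cap('scene','s2.png')
E
```

```text
time_s: 1.82
eef_pos: [614.1, 280.7, 113.2]
ee_rot: [-0.537, 0.538, 0.46, -0.459]
force: [0.1, 0.1, 0.6]
grip_width: 1.001
t 1.8167 pos [614.1 280.7 113.2] yaw 81.07 ydown [ 0.003  0.001 -1.   ] F [0.13 0.08 0.55] grip 1.001 j6 -1.16
delta cm [-0.18  9.52  0.01] twist_y for 81: 0.001
```

View pics/w2.png

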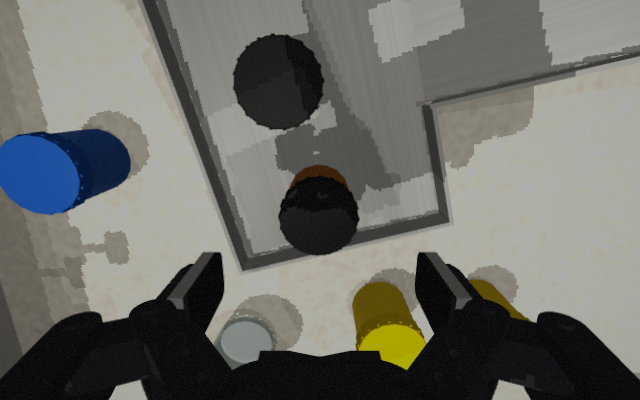

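View pics/s2.png

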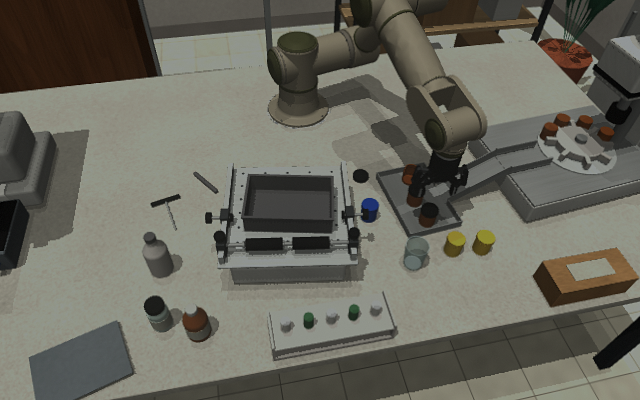

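Run:
```python
from h import *
c=cap('wrist'); P=cloud(c)
for n,(a,b) in dict(A=(614,279),B=(531,270)).items():
    m=(abs(P[...,0]-a)<38)&(abs(P[...,1]-b)<38)&(P[...,2]>56)&(P[...,2]<75);Q=P[m]
    print(n,len(Q),np.median(Q,0).round(1),((Q.min(0)+Q.max(0))/2).round(1),np.ptp(Q,axis=0).round(1))
    print(cv2.minEnclosingCircle(Q[:,:2].astype(np.float32)))
```

```text
A 4947 [611.7 280.3  64. ] [613.6 280.   61.1] [52.1 51.1 10.2]
((613.5338745117188, 280.48712158203125), 26.274642944335938)
B 6748 [529.6 270.4  64. ] [530.5 270.3  62.1] [51.1 51.3  9. ]
((530.5192260742188, 269.7984619140625), 26.17506980895996)
```

```bash
python3 -m handwheel '[{"delta_pos":[-0.05,0.7,0],"twist":[0,0,0],"jaw":1},{"delta_pos":[-0.05,2,0],"twist":[0,0,0],"jaw":1},{"delta_pos":[-0.05,3.8,0],"twist":[0,0,0],"jaw":1},{"delta_pos":[-0.05,5.6,0],"twist":[0,0,0],"jaw":1},{"delta_pos":[-0.05,7.2,0],"twist":[0,0,0],"jaw":1},{"delta_pos":[-0.05,8.4,0],"twist":[0,0,0],"jaw":1},{"delta_pos":[-0.05,9.1,0],"twist":[0,0,0],"jaw":1},{"delta_pos":[-0.05,9.3,0],"twist":[0,0,0],"jaw":1},{"delta_pos":[-0.05,9.3,0],"twist":[0,0,0],"jaw":1},{"delta_pos":[-0.05,9.3,0],"twist":[0,0,0],"jaw":1}]'
python3 -m handwheel '[{"delta_pos":[0,0,0],"twist":[0,0,0],"jaw":0.7},{"delta_pos":[0,0,0],"twist":[0,0,0],"jaw":0.6},{"delta_pos":[0,0,0],"twist":[0,0,0],"jaw":0.5},{"delta_pos":[0,0,0],"twist":[0,0,0],"jaw":0.4},{"delta_pos":[0,0,0],"twist":[0,0,0],"jaw":0.4},{"delta_pos":[0,0,0],"twist":[0,0,0],"jaw":0.4},{"delta_pos":[0,0,0],"twist":[0,0,0],"jaw":0.4},{"delta_pos":[0,0,0],"twist":[0,0,0],"jaw":0.4},{"delta_pos":[0,0,0],"twist":[0,0,0],"jaw":0.4},{"delta_pos":[0,0,0],"twist":[0,0,0],"jaw":0.4}]' 35
python3 d.py 597.4 -85.1 230
```

```text
time_s: 2.8
eef_pos: [614.2, 279.6, 19.1]
ee_rot: [-0.537, 0.538, 0.46, -0.459]
force: [-0.2, 0.0, 1.0]
grip_width: 0.998
time_s: 3.63
eef_pos: [614.0, 279.6, 18.9]
ee_rot: [-0.537, 0.538, 0.46, -0.459]
force: [-0.4, 0.3, 4.3]
grip_width: 0.554
t 3.6333 pos [614.  279.6  18.9] yaw 81.02 ydown [ 0.001  0.    -1.   ] F [-0.37  0.3   4.27] grip 0.554 j6 -1.16
delta cm [-36.27 -21.11  -4.07] twist_y for 81: 0.0
```

```bash
python3 -m handwheel '[{"delta_pos":[0,-0.5,0],"twist":[0,0,0],"jaw":0.4},{"delta_pos":[0,-2,0],"twist":[0,0,0],"jaw":0.4},{"delta_pos":[0,-4.5,0],"twist":[0,0,0],"jaw":0.4},{"delta_pos":[0,-7.5,0],"twist":[0,0,0],"jaw":0.4},{"delta_pos":[0,-10.5,0],"twist":[0,0,0],"jaw":0.4},{"delta_pos":[0,-13.5,0],"twist":[0,0,0],"jaw":0.4},{"delta_pos":[-1,-16.5,0],"twist":[0,0,0],"jaw":0.4},{"delta_pos":[-3,-19,-0.2],"twist":[0,0,0],"jaw":0.4},{"delta_pos":[-6,-20.6,-0.5],"twist":[0,0,0],"jaw":0.4},{"delta_pos":[-9,-21.2,-0.8],"twist":[0,0,0],"jaw":0.4}]'
python3 d.py 597.4 -85.1 230
python3 -c "
from h import *
cap('scene','s3.png')"
```

```text
time_s: 4.47
eef_pos: [607.7, 188.9, 233.1]
ee_rot: [-0.537, 0.538, 0.461, -0.459]
force: [0.5, 0.1, -1.4]
grip_width: 0.554
t 4.4667 pos [607.7 188.9 233.1] yaw 81.09 ydown [ 0.004  0.    -1.   ] F [ 0.52  0.13 -1.39] grip 0.554 j6 -1.3
delta cm [-27.23   0.29  -3.22] twist_y for 81: 0.002
```

View pics/s3.png

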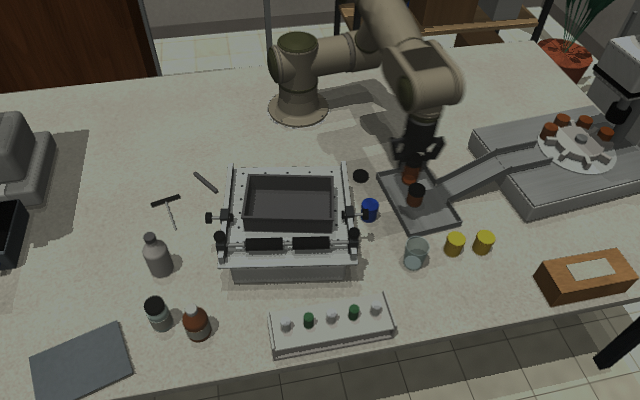

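The first jar is lifted: the gripper is at about (418,150) and the remaining capped jar stands at (415,195). Now I'll carry it across.

```bash
python3 -m handwheel '[{"delta_pos":[-3,0.1,-0.3],"twist":[0,0,0],"jaw":0.4},{"delta_pos":[-6.5,0.2,-0.8],"twist":[0,0,0],"jaw":0.4},{"delta_pos":[-10,0.2,-1.2],"twist":[0,0,0],"jaw":0.4},{"delta_pos":[-13.5,0.2,-1.6],"twist":[0,0,0],"jaw":0.4},{"delta_pos":[-17,0.2,-2],"twist":[0,0,0],"jaw":0.4},{"delta_pos":[-20.5,0.2,-2.4],"twist":[0,0,0],"jaw":0.4},{"delta_pos":[-23.5,0.2,-2.8],"twist":[0,0,0],"jaw":0.4},{"delta_pos":[-25.8,0.2,-3.1],"twist":[0,0,0],"jaw":0.4},{"delta_pos":[-27,0.2,-3.2],"twist":[0,0,0],"jaw":0.4},{"delta_pos":[-27.2,0.2,-3.2],"twist":[0,0,0],"jaw":0.4}]'
python3 -m handwheel '[{"delta_pos":[0,0.5,0],"twist":[0,0,0],"jaw":0.4},{"delta_pos":[0,1.5,0],"twist":[0,0,0],"jaw":0.4},{"delta_pos":[0,2.5,0],"twist":[0,0,0],"jaw":0.4},{"delta_pos":[0,3.5,0],"twist":[0,0,0],"jaw":0.4},{"delta_pos":[0,4.2,0],"twist":[0,0,0],"jaw":0.4},{"delta_pos":[0,4.2,0],"twist":[0,0,0],"jaw":0.4},{"delta_pos":[0,4.2,0],"twist":[0,0,0],"jaw":0.4},{"delta_pos":[0,4.2,0],"twist":[0,0,0],"jaw":0.4},{"delta_pos":[0,4.2,0],"twist":[0,0,0],"jaw":0.4},{"delta_pos":[0,4.2,0],"twist":[0,0,0],"jaw":0.4}]'
python3 d.py 597.4 -85.1 134
python3 -c "
from h import *
cap('scene','s4.png');cap('top','t4.png')"
```

```text
time_s: 5.35
eef_pos: [596.4, -86.0, 227.9]
ee_rot: [0.538, -0.538, -0.458, 0.459]
force: [-0.4, 1.0, -0.8]
grip_width: 0.558
time_s: 6.18
eef_pos: [596.9, -84.4, 186.8]
ee_rot: [-0.537, 0.538, 0.459, -0.459]
force: [-0.0, 0.3, -1.1]
grip_width: 0.552
t 6.1833 pos [596.9 -84.4 186.8] yaw 81.02 ydown [ 0.001 -0.    -1.   ] F [-0.03  0.26 -1.11] grip 0.552 j6 -1.75
delta cm [-0.06  5.28 -0.06] twist_y for 81: 0.0
```

View pics/s4.png

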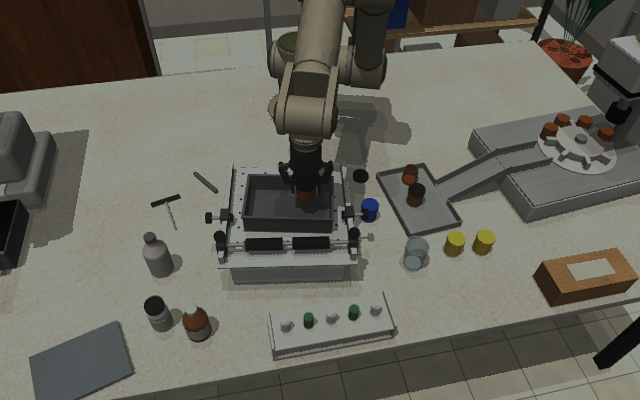

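```bash
python3 -m handwheel '[{"delta_pos":[0,0.5,0],"twist":[0,0,0],"jaw":0.4},{"delta_pos":[0,1.3,0],"twist":[0,0,0],"jaw":0.4},{"delta_pos":[0,2.2,0],"twist":[0,0,0],"jaw":0.4},{"delta_pos":[0,3,0],"twist":[0,0,0],"jaw":0.4},{"delta_pos":[0,3.8,0],"twist":[0,0,0],"jaw":0.4},{"delta_pos":[0,4.4,0],"twist":[0,0,0],"jaw":0.4},{"delta_pos":[0,4.8,0],"twist":[0,0,0],"jaw":0.4},{"delta_pos":[0,5,0],"twist":[0,0,0],"jaw":0.4},{"delta_pos":[0,5.1,0],"twist":[0,0,0],"jaw":0.4},{"delta_pos":[0,5.1,0],"twist":[0,0,0],"jaw":0.4}]'
python3 d.py 597.4 -85.1 134
```

```text
time_s: 7.12
eef_pos: [596.8, -84.3, 135.3]
ee_rot: [-0.538, 0.538, 0.459, -0.459]
force: [-1.0, -1.1, -1.3]
grip_width: 0.555
t 7.1167 pos [596.8 -84.3 135.3] yaw 81.02 ydown [ 0. -0. -1.] F [-1.   -1.11 -1.32] grip 0.555 j6 -1.75
delta cm [-0.07  0.13 -0.07] twist_y for 81: 0.0
```

```bash
python3 -m handwheel '[{"delta_pos":[0,0.05,0],"twist":[0,0,0],"jaw":0.4},{"delta_pos":[0,0.1,0],"twist":[0,0,0],"jaw":0.4},{"delta_pos":[0,0.12,0],"twist":[0,0,0],"jaw":0.4},{"delta_pos":[0,0.12,0],"twist":[0,0,0],"jaw":0.56},{"delta_pos":[0,0.12,0],"twist":[0,0,0],"jaw":0.62},{"delta_pos":[0,0.12,0],"twist":[0,0,0],"jaw":0.68},{"delta_pos":[0,0.12,0],"twist":[0,0,0],"jaw":0.74},{"delta_pos":[0,0.12,0],"twist":[0,0,0],"jaw":0.78},{"delta_pos":[0,0.12,0],"twist":[0,0,0],"jaw":0.78},{"delta_pos":[0,0.12,0],"twist":[0,0,0],"jaw":0.78}]'
python3 -m handwheel '[{"delta_pos":[0,-0.3,0],"twist":[0,0,0],"jaw":0.78},{"delta_pos":[0,-1.2,0],"twist":[0,0,0],"jaw":0.78},{"delta_pos":[0,-2.5,0],"twist":[0,0,0],"jaw":0.78},{"delta_pos":[0,-4.5,0],"twist":[0,0,0],"jaw":0.78},{"delta_pos":[0,-6.5,0],"twist":[0,0,0],"jaw":0.78},{"delta_pos":[0,-8.5,0],"twist":[0,0,0],"jaw":0.78},{"delta_pos":[0,-9.5,0],"twist":[0,0,0],"jaw":0.78},{"delta_pos":[0,-9.5,0],"twist":[0,0,0],"jaw":0.9},{"delta_pos":[0,-9.5,0],"twist":[0,0,0],"jaw":1},{"delta_pos":[0,-9.5,0],"twist":[0,0,0],"jaw":1}]'
python3 d.py 530.5 270 230
python3 -c "
from h import *
cap('wrist','w5.png');c=cap('scene','s5.png')
P=cloud(c);m=(abs(P[...,0]-597)<40)&(abs(P[...,1]+85)<40)&(c['frame'].max(2)<30)&(P[...,2]>150);Q=P[m];print(len(Q),np.median(Q,0))"
```

```text
time_s: 7.95
eef_pos: [596.7, -84.3, 134.1]
ee_rot: [-0.538, 0.538, 0.459, -0.459]
force: [0.5, 0.4, -0.7]
grip_width: 0.785
time_s: 8.78
eef_pos: [596.3, -84.2, 227.8]
ee_rot: [0.538, -0.537, -0.459, 0.46]
force: [0.1, -0.0, -0.6]
grip_width: 1.004
t 8.7833 pos [596.3 -84.2 227.8] yaw 81.01 ydown [-0.002  0.001 -1.   ] F [ 0.06 -0.02 -0.57] grip 1.004 j6 -1.75
delta cm [33.96 -0.18 12.03] twist_y for 81: 0.0
1259 [615.10963815 -86.92754759 339.45855596]
```

View pics/s5.png

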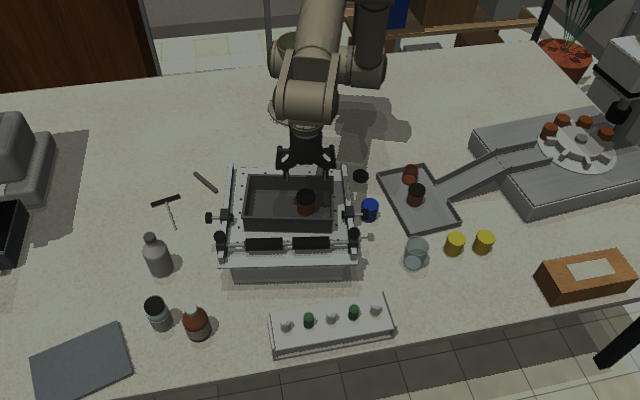

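View pics/w5.png

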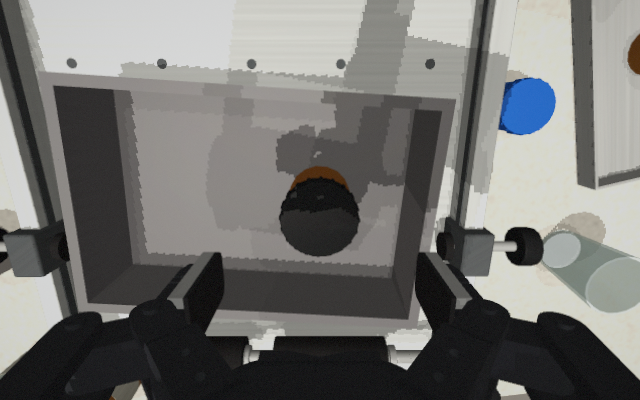

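The first jar stands upright in the left half of the crate: lid at (307,196) in the scene view and (318,215) in the wrist view. Now the second jar.

```bash
python3 -m handwheel '[{"delta_pos":[2,0,0.7],"twist":[0,0,0],"jaw":1},{"delta_pos":[5,0,1.8],"twist":[0,0,0],"jaw":1},{"delta_pos":[8.7,0,3],"twist":[0,0,0],"jaw":1},{"delta_pos":[12.4,0,4.3],"twist":[0,0,0],"jaw":1},{"delta_pos":[16,0,5.6],"twist":[0,0,0],"jaw":1},{"delta_pos":[19.7,0,6.9],"twist":[0,0,0],"jaw":1},{"delta_pos":[23.4,0,8.2],"twist":[0,0,0],"jaw":1},{"delta_pos":[27,0,9.5],"twist":[0,0,0],"jaw":1},{"delta_pos":[30.5,0,10.8],"twist":[0,0,0],"jaw":1},{"delta_pos":[33,0,11.7],"twist":[0,0,0],"jaw":1}]'
python3 d.py 530.5 270 110
```

```text
time_s: 9.72
eef_pos: [531.3, 262.7, 228.3]
ee_rot: [0.538, -0.537, -0.459, 0.46]
force: [-0.7, -0.5, 0.7]
grip_width: 1.0
t 9.7167 pos [531.3 262.7 228.3] yaw 81.11 ydown [-0.001  0.    -1.   ] F [-0.74 -0.47  0.73] grip 1.0 j6 -1.15
delta cm [ 0.71 11.83  0.18] twist_y for 81: 0.002
```

```bash
python3 -m handwheel '[{"delta_pos":[0.5,0.8,0.2],"twist":[0,0,0],"jaw":1},{"delta_pos":[0.9,2.5,0.3],"twist":[0,0,0],"jaw":1},{"delta_pos":[0.95,5,0.3],"twist":[0,0,0],"jaw":1},{"delta_pos":[0.95,7.5,0.3],"twist":[0,0,0],"jaw":1},{"delta_pos":[0.95,9.5,0.3],"twist":[0,0,0],"jaw":1},{"delta_pos":[0.95,11,0.3],"twist":[0,0,0],"jaw":1},{"delta_pos":[0.95,11.8,0.3],"twist":[0,0,0],"jaw":1},{"delta_pos":[0.95,11.8,0.3],"twist":[0,0,0],"jaw":1},{"delta_pos":[0.95,11.8,0.3],"twist":[0,0,0],"jaw":1},{"delta_pos":[0.95,11.8,0.3],"twist":[0,0,0],"jaw":1}]'
python3 d.py 530.5 270 19
python3 -c "
from h import *
c=cap('wrist','w6.png');P=cloud(c)
m=(abs(P[...,0]-531)<38)&(abs(P[...,1]-270)<38)&(P[...,2]>56)&(P[...,2]<75);Q=P[m]
print(len(Q),((Q.min(0)+Q.max(0))/2).round(1))"
```

```text
time_s: 10.55
eef_pos: [531.7, 269.7, 112.1]
ee_rot: [-0.537, 0.538, 0.46, -0.459]
force: [0.5, 0.7, 0.4]
grip_width: 1.001
t 10.55 pos [531.7 269.7 112.1] yaw 81.01 ydown [ 0.002  0.    -1.   ] F [0.54 0.67 0.37] grip 1.001 j6 -1.14
delta cm [0.   9.31 0.14] twist_y for 81: 0.0
5003 [530.8 270.2  60.9]
```

View pics/w6.png

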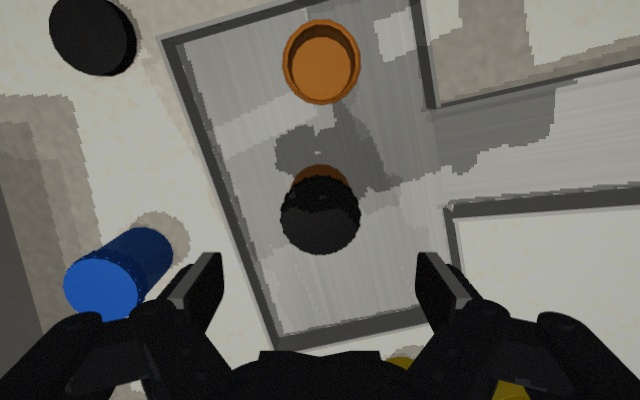

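The second capped jar is centred at (320,215), and the open jar stands at (321,62) with good clearance. Next: descend, grip and lift.

```bash
python3 -m handwheel '[{"delta_pos":[0,0.7,0.1],"twist":[0,0,0],"jaw":1},{"delta_pos":[0,2,0.1],"twist":[0,0,0],"jaw":1},{"delta_pos":[0,3.8,0.1],"twist":[0,0,0],"jaw":1},{"delta_pos":[0,5.6,0.1],"twist":[0,0,0],"jaw":1},{"delta_pos":[0,7.2,0.1],"twist":[0,0,0],"jaw":1},{"delta_pos":[0,8.4,0.1],"twist":[0,0,0],"jaw":1},{"delta_pos":[0,9.1,0.1],"twist":[0,0,0],"jaw":1},{"delta_pos":[0,9.2,0.1],"twist":[0,0,0],"jaw":1},{"delta_pos":[0,9.2,0.1],"twist":[0,0,0],"jaw":1},{"delta_pos":[0,9.2,0.1],"twist":[0,0,0],"jaw":1}]'
python3 -m handwheel '[{"delta_pos":[0,0,0],"twist":[0,0,0],"jaw":0.7},{"delta_pos":[0,0,0],"twist":[0,0,0],"jaw":0.6},{"delta_pos":[0,0,0],"twist":[0,0,0],"jaw":0.5},{"delta_pos":[0,0,0],"twist":[0,0,0],"jaw":0.4},{"delta_pos":[0,0,0],"twist":[0,0,0],"jaw":0.4},{"delta_pos":[0,0,0],"twist":[0,0,0],"jaw":0.4},{"delta_pos":[0,0,0],"twist":[0,0,0],"jaw":0.4},{"delta_pos":[0,0,0],"twist":[0,0,0],"jaw":0.4},{"delta_pos":[0,0,0],"twist":[0,0,0],"jaw":0.4},{"delta_pos":[0,0,0],"twist":[0,0,0],"jaw":0.4}]' 35
python3 d.py 578 -173 230
python3 -m handwheel '[{"delta_pos":[0,-0.5,0],"twist":[0,0,0],"jaw":0.4},{"delta_pos":[0,-2,0],"twist":[0,0,0],"jaw":0.4},{"delta_pos":[0,-4.5,0],"twist":[0,0,0],"jaw":0.4},{"delta_pos":[0,-7.5,0],"twist":[0,0,0],"jaw":0.4},{"delta_pos":[0,-10.5,0],"twist":[0,0,0],"jaw":0.4},{"delta_pos":[0,-13.5,0],"twist":[0,0,0],"jaw":0.4},{"delta_pos":[0,-16.5,0],"twist":[0,0,0],"jaw":0.4},{"delta_pos":[0,-19.5,0],"twist":[0,0,0],"jaw":0.4},{"delta_pos":[0,-21.5,0],"twist":[0,0,0],"jaw":0.4},{"delta_pos":[0,-22,0],"twist":[0,0,0],"jaw":0.4}]'
python3 d.py 578 -173 240
```

```text
time_s: 11.43
eef_pos: [530.7, 270.1, 20.0]
ee_rot: [-0.537, 0.538, 0.46, -0.459]
force: [0.5, 0.1, -0.0]
grip_width: 0.999
time_s: 12.27
eef_pos: [530.5, 270.0, 19.7]
ee_rot: [-0.537, 0.538, 0.46, -0.459]
force: [-0.2, 0.1, 5.9]
grip_width: 0.554
t 12.2667 pos [530.5 270.   19.7] yaw 81.02 ydown [ 0.001  0.    -1.   ] F [-0.25  0.1   5.85] grip 0.554 j6 -1.14
delta cm [-43.01 -21.03 -11.63] twist_y for 81: 0.0
time_s: 13.1
eef_pos: [531.0, 270.2, 242.9]
ee_rot: [-0.537, 0.538, 0.461, -0.457]
force: [1.0, -0.0, -0.9]
grip_width: 0.553
t 13.1 pos [531.  270.2 242.9] yaw 81.02 ydown [ 0.006  0.002 -1.   ] F [ 1.03 -0.02 -0.9 ] grip 0.553 j6 -1.14
delta cm [-43.04   0.24 -11.56] twist_y for 81: 0.0
```

```bash
python3 -m handwheel '[{"delta_pos":[-2,0,-0.5],"twist":[0,0,0],"jaw":0.4},{"delta_pos":[-5,0,-1.3],"twist":[0,0,0],"jaw":0.4},{"delta_pos":[-8.7,0,-2.3],"twist":[0,0,0],"jaw":0.4},{"delta_pos":[-12.4,0,-3.3],"twist":[0,0,0],"jaw":0.4},{"delta_pos":[-16.1,0,-4.3],"twist":[0,0,0],"jaw":0.4},{"delta_pos":[-19.8,0,-5.3],"twist":[0,0,0],"jaw":0.4},{"delta_pos":[-23.5,0,-6.3],"twist":[0,0,0],"jaw":0.4},{"delta_pos":[-27.2,0,-7.3],"twist":[0,0,0],"jaw":0.4},{"delta_pos":[-30.9,0,-8.3],"twist":[0,0,0],"jaw":0.4},{"delta_pos":[-34.6,0,-9.3],"twist":[0,0,0],"jaw":0.4}]'
python3 -m handwheel '[{"delta_pos":[-3.5,0,-0.9],"twist":[0,0,0],"jaw":0.4},{"delta_pos":[-6.2,0,-1.7],"twist":[0,0,0],"jaw":0.4},{"delta_pos":[-7.8,0,-2.1],"twist":[0,0,0],"jaw":0.4},{"delta_pos":[-8.4,0,-2.3],"twist":[0,0,0],"jaw":0.4},{"delta_pos":[-8.4,0.5,-2.3],"twist":[0,0,0],"jaw":0.4},{"delta_pos":[-8.4,1.5,-2.3],"twist":[0,0,0],"jaw":0.4},{"delta_pos":[-8.4,3,-2.3],"twist":[0,0,0],"jaw":0.4},{"delta_pos":[-8.4,4.5,-2.3],"twist":[0,0,0],"jaw":0.4},{"delta_pos":[-8.4,5,-2.3],"twist":[0,0,0],"jaw":0.4},{"delta_pos":[-8.4,5,-2.3],"twist":[0,0,0],"jaw":0.4}]'
python3 d.py 578 -173 134.8
python3 -c "
from h import *
cap('scene','s7.png')
"
```

```text
time_s: 13.93
eef_pos: [567.4, -88.1, 237.7]
ee_rot: [0.538, -0.537, -0.459, 0.46]
force: [1.1, 0.8, -1.3]
grip_width: 0.551
time_s: 14.77
eef_pos: [577.0, -171.1, 187.3]
ee_rot: [0.538, -0.536, -0.459, 0.46]
force: [-0.6, 0.3, 0.0]
grip_width: 0.557
t 14.7667 pos [ 577.  -171.1  187.3] yaw 81.11 ydown [-0.003  0.002 -1.   ] F [-0.56  0.31  0.05] grip 0.557 j6 -1.9
delta cm [-0.18  5.25 -0.14] twist_y for 81: 0.002
```

View pics/s7.png

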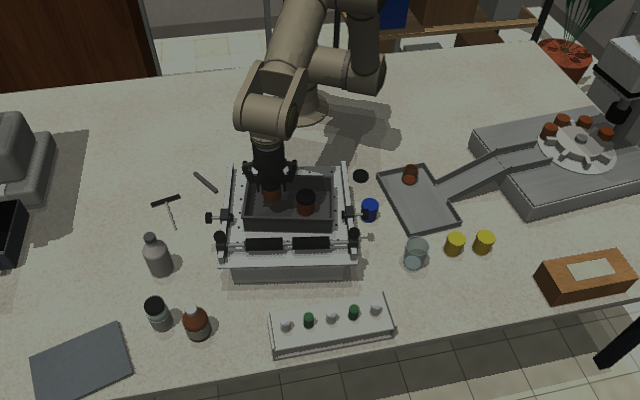

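The second jar hangs over the right half of the crate at about (270,190), well clear of the first at (307,200). The open jar still stands in the tray at (410,172).

```bash
python3 -m handwheel '[{"delta_pos":[-0.1,0.5,-0.1],"twist":[0,0,0],"jaw":0.4},{"delta_pos":[-0.1,1.3,-0.1],"twist":[0,0,0],"jaw":0.4},{"delta_pos":[-0.1,2.2,-0.1],"twist":[0,0,0],"jaw":0.4},{"delta_pos":[-0.1,3,-0.1],"twist":[0,0,0],"jaw":0.4},{"delta_pos":[-0.1,3.8,-0.1],"twist":[0,0,0],"jaw":0.4},{"delta_pos":[-0.1,4.4,-0.1],"twist":[0,0,0],"jaw":0.4},{"delta_pos":[-0.1,4.8,-0.1],"twist":[0,0,0],"jaw":0.4},{"delta_pos":[-0.1,5,-0.1],"twist":[0,0,0],"jaw":0.4},{"delta_pos":[-0.1,5.1,-0.1],"twist":[0,0,0],"jaw":0.4},{"delta_pos":[-0.1,5.1,-0.1],"twist":[0,0,0],"jaw":0.4}]'
python3 d.py 578 -173 134.8
```

```text
time_s: 15.65
eef_pos: [578.5, -174.1, 138.1]
ee_rot: [-0.538, 0.538, 0.459, -0.459]
force: [-1.0, 0.4, -0.3]
grip_width: 0.552
t 15.65 pos [ 578.5 -174.1  138.1] yaw 81.02 ydown [ 0. -0. -1.] F [-1.    0.39 -0.29] grip 0.552 j6 -1.9
delta cm [0.1  0.33 0.07] twist_y for 81: 0.0
```

```bash
python3 -m handwheel '[{"delta_pos":[0,0.1,0],"twist":[0,0,0],"jaw":0.4},{"delta_pos":[0,0.2,0],"twist":[0,0,0],"jaw":0.4},{"delta_pos":[0,0.3,0],"twist":[0,0,0],"jaw":0.4},{"delta_pos":[0,0.35,0],"twist":[0,0,0],"jaw":0.4},{"delta_pos":[0,0.35,0],"twist":[0,0,0],"jaw":0.56},{"delta_pos":[0,0.35,0],"twist":[0,0,0],"jaw":0.64},{"delta_pos":[0,0.35,0],"twist":[0,0,0],"jaw":0.72},{"delta_pos":[0,0.35,0],"twist":[0,0,0],"jaw":0.78},{"delta_pos":[0,0.35,0],"twist":[0,0,0],"jaw":0.78},{"delta_pos":[0,0.35,0],"twist":[0,0,0],"jaw":0.78}]'
python3 -m handwheel '[{"delta_pos":[0,-0.3,0],"twist":[0,0,0],"jaw":0.78},{"delta_pos":[0,-1.2,0],"twist":[0,0,0],"jaw":0.78},{"delta_pos":[0,-2.5,0],"twist":[0,0,0],"jaw":0.78},{"delta_pos":[0,-4.5,0],"twist":[0,0,0],"jaw":0.78},{"delta_pos":[0,-6.5,0],"twist":[0,0,0],"jaw":0.78},{"delta_pos":[0,-8.5,0],"twist":[0,0,0],"jaw":0.78},{"delta_pos":[0,-9.5,0],"twist":[0,0,0],"jaw":0.78},{"delta_pos":[0,-9.5,0],"twist":[0,0,0],"jaw":0.9},{"delta_pos":[0,-9.5,0],"twist":[0,0,0],"jaw":1},{"delta_pos":[0,-9.5,0],"twist":[0,0,0],"jaw":1}]'
python3 d.py 440 -105 230
python3 -c "
from h import *
c=cap('wrist','w8.png');cap('scene','s8.png')
P=cloud(c)
import cv2
for a,b in ((597,-85),(578,-173)):
    m=(abs(P[...,0]-a)<38)&(abs(P[...,1]-b)<38)&(P[...,2]>172)&(P[...,2]<190)&(c['frame'].max(2)<75)
    Q=P[m];print(len(Q),((Q.min(0)+Q.max(0))/2).round(1),np.ptp(Q,axis=0))
"
```

```text
time_s: 16.48
eef_pos: [578.5, -174.1, 134.6]
ee_rot: [-0.538, 0.538, 0.459, -0.459]
force: [-0.8, 1.0, -0.9]
grip_width: 0.774
time_s: 17.32
eef_pos: [578.1, -173.9, 228.3]
ee_rot: [0.538, -0.537, -0.459, 0.46]
force: [-0.5, -0.9, -0.4]
grip_width: 1.001
t 17.3167 pos [ 578.1 -173.9  228.3] yaw 81.02 ydown [-0.002  0.001 -1.   ] F [-0.47 -0.92 -0.42] grip 1.001 j6 -1.9
delta cm [ 4.65 -0.13 14.71] twist_y for 81: 0.0
4911 [595.5 -85.2 176.7] [50.39493686 50.56120321  9.30118062]
4807 [ 577.9 -174.5  176.7] [50.96246503 50.79625229  9.26579118]
```

View pics/w8.png

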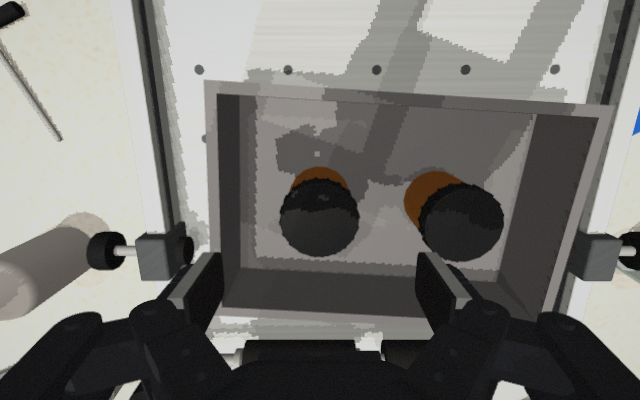

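View pics/s8.png

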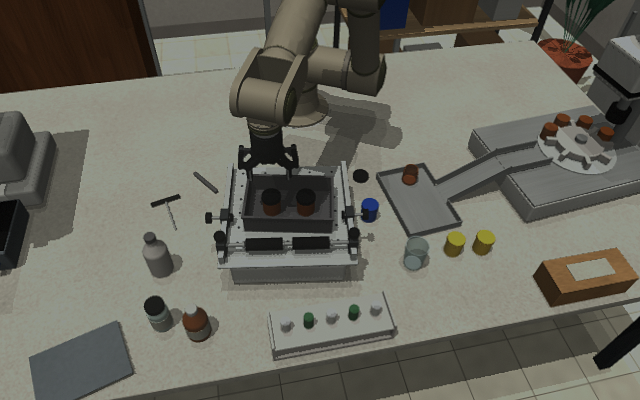

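Both lids are level at z≈177 and both jars stand upright in the crate: (319,215) and (460,222) in the wrist view, (271,195) and (306,196) in the scene view. The open jar hasn't moved. To push, I'll retreat to the open near side and come in with open jaws, so two contacts square the crate up. I'll tilt the tips forward so they press low on the wall.

```bash
python3 d.py 465 -114 228; python3 crate.py
```

```text
t 17.4167 pos [ 578.1 -173.9  228.3] yaw 81.01 ydown [-0.002  0.001 -1.   ] F [-0.64 -0.54  0.23] grip 1.003 j6 -1.9
delta cm [ 4.15  0.06 12.11] twist_y for 81: 0.0
((603.718994140625, -57.83204650878906), (90.69255065917969, 157.17979431152344), 77.3404541015625) 382 [306 155  51  66 382]
```

```bash
python3 -m handwheel '[{"delta_pos":[0.7,0,2],"twist":[0,0,0],"jaw":1},{"delta_pos":[1.7,0,5],"twist":[-0.06,0,0],"jaw":1},{"delta_pos":[2.9,0,8.5],"twist":[-0.12,0,0],"jaw":1},{"delta_pos":[3.8,0,11],"twist":[-0.17,0,0],"jaw":1},{"delta_pos":[4.15,0,12.1],"twist":[-0.17,0,0],"jaw":1},{"delta_pos":[4.15,1,12.1],"twist":[-0.17,0,0],"jaw":1},{"delta_pos":[4.15,3,12.1],"twist":[-0.17,0,0],"jaw":1},{"delta_pos":[4.15,5,12.1],"twist":[-0.17,0,0],"jaw":1},{"delta_pos":[4.15,6,12.1],"twist":[-0.17,0,0],"jaw":1},{"delta_pos":[4.15,6,12.1],"twist":[-0.17,0,0],"jaw":1}]'
python3 d.py 465 -114 126
python3 crate.py
python3 -c "
from h import *
c=cap('wrist','w9.png');cap('scene','s9.png')"
```

```text
time_s: 18.3
eef_pos: [464.2, -113.6, 167.2]
ee_rot: [-0.492, 0.58, 0.496, -0.419]
force: [-0.5, -0.2, -0.5]
grip_width: 0.997
t 18.3 pos [ 464.2 -113.6  167.2] yaw 81.01 ydown [ 0.163 -0.024 -0.986] F [-0.46 -0.21 -0.51] grip 0.997 j6 -1.97
delta cm [-0.04  4.08  0.6 ] twist_y for 81: 0.0
((588.24560546875, -129.3105010986328), (236.71026611328125, 157.8946990966797), 77.35477447509766) 905 [306 155 108  83 905]
```

View pics/w9.png

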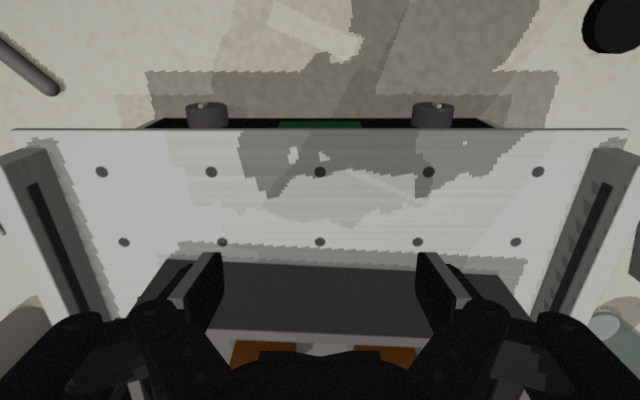

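View pics/s9.png

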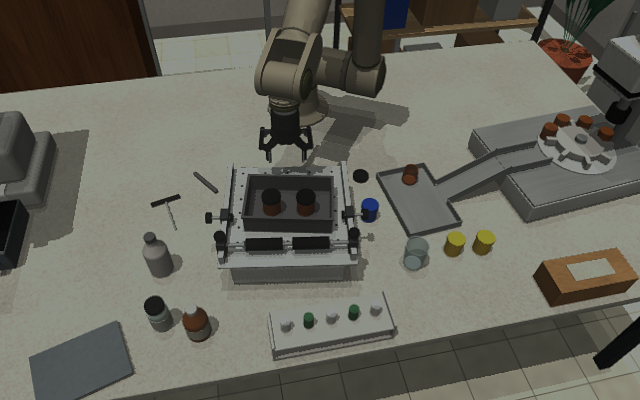

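Pixel positions: the platform's hole row is level at v=172 and the rails are symmetric about u≈320, so the tool is square to the shaker and centred. Descending to push height.

```bash
python3 -m handwheel '[{"delta_pos":[0,0.5,0.1],"twist":[0,0,0],"jaw":1},{"delta_pos":[0,1.5,0.2],"twist":[0,0,0],"jaw":1},{"delta_pos":[0,2.5,0.4],"twist":[0,0,0],"jaw":1},{"delta_pos":[0,3.4,0.5],"twist":[0,0,0],"jaw":1},{"delta_pos":[0,4,0.6],"twist":[0,0,0],"jaw":1},{"delta_pos":[0,4.1,0.6],"twist":[0,0,0],"jaw":1},{"delta_pos":[0,4.1,0.6],"twist":[0,0,0],"jaw":1},{"delta_pos":[0,4.1,0.6],"twist":[0,0,0],"jaw":1},{"delta_pos":[0,4.1,0.6],"twist":[0,0,0],"jaw":1},{"delta_pos":[0,4.1,0.6],"twist":[0,0,0],"jaw":1}]'
python3 d.py 494.6 -118.7 126
```

```text
time_s: 19.28
eef_pos: [466.6, -114.5, 128.6]
ee_rot: [-0.49, 0.582, 0.497, -0.419]
force: [-0.1, -0.6, -0.5]
grip_width: 1.001
t 19.2833 pos [ 466.6 -114.5  128.6] yaw 81.02 ydown [ 0.168 -0.027 -0.985] F [-0.12 -0.61 -0.5 ] grip 1.001 j6 -1.98
delta cm [ 0.02  0.74 -2.75] twist_y for 81: 0.0
```

```bash
python3 -m handwheel '[{"delta_pos":[0,0.1,-0.3],"twist":[0,0,0],"jaw":1},{"delta_pos":[0,0.2,-0.6],"twist":[0,0,0],"jaw":1},{"delta_pos":[0,0.25,-0.9],"twist":[0,0,0],"jaw":1},{"delta_pos":[0,0.3,-1.2],"twist":[0,0,0],"jaw":1},{"delta_pos":[0,0.35,-1.5],"twist":[0,0,0],"jaw":1},{"delta_pos":[0,0.4,-1.8],"twist":[0,0,0],"jaw":1},{"delta_pos":[0,0.45,-2.1],"twist":[0,0,0],"jaw":1},{"delta_pos":[0,0.5,-2.3],"twist":[0,0,0],"jaw":1},{"delta_pos":[0,0.5,-2.4],"twist":[0,0,0],"jaw":1},{"delta_pos":[0,0.5,-2.4],"twist":[0,0,0],"jaw":1}]'
python3 d.py 514 -121.8 127
```

```text
time_s: 20.12
eef_pos: [490.8, -118.2, 127.3]
ee_rot: [-0.49, 0.581, 0.497, -0.419]
force: [-0.5, -0.8, 0.1]
grip_width: 1.001
t 20.1167 pos [ 490.8 -118.2  127.3] yaw 81.02 ydown [ 0.167 -0.026 -0.986] F [-0.46 -0.76  0.08] grip 1.001 j6 -1.96
delta cm [ 0.01  0.42 -2.31] twist_y for 81: 0.0
```

```bash
python3 -m handwheel '[{"delta_pos":[0,0.03,-0.2],"twist":[0,0,0],"jaw":1},{"delta_pos":[0,0.07,-0.4],"twist":[0,0,0],"jaw":1},{"delta_pos":[0,0.1,-0.6],"twist":[0,0,0],"jaw":1},{"delta_pos":[0,0.14,-0.8],"twist":[0,0,0],"jaw":1},{"delta_pos":[0,0.17,-1],"twist":[0,0,0],"jaw":1},{"delta_pos":[0,0.2,-1.2],"twist":[0,0,0],"jaw":1},{"delta_pos":[0,0.24,-1.4],"twist":[0,0,0],"jaw":1},{"delta_pos":[0,0.27,-1.6],"twist":[0,0,0],"jaw":1},{"delta_pos":[0,0.31,-1.8],"twist":[0,0,0],"jaw":1},{"delta_pos":[0,0.34,-2],"twist":[0,0,0],"jaw":1}]'
python3 d.py 514 -121.8 127; python3 crate.py
python3 -c "
from h import *
c=cap('wrist','w10.png');cap('scene','s10.png')"
```

```text
time_s: 20.95
eef_pos: [510.7, -121.4, 127.3]
ee_rot: [-0.49, 0.581, 0.497, -0.419]
force: [-4.0, -0.9, 1.0]
grip_width: 0.997
t 20.95 pos [ 510.7 -121.4  127.3] yaw 81.01 ydown [ 0.167 -0.026 -0.986] F [-3.97 -0.86  0.97] grip 0.997 j6 -1.94
delta cm [ 0.01  0.08 -0.32] twist_y for 81: 0.0
((596.7891845703125, -128.2306671142578), (237.31497192382812, 157.2999267578125), 79.62020111083984) 752 [306 153 107  72 752]
```

View pics/w10.png

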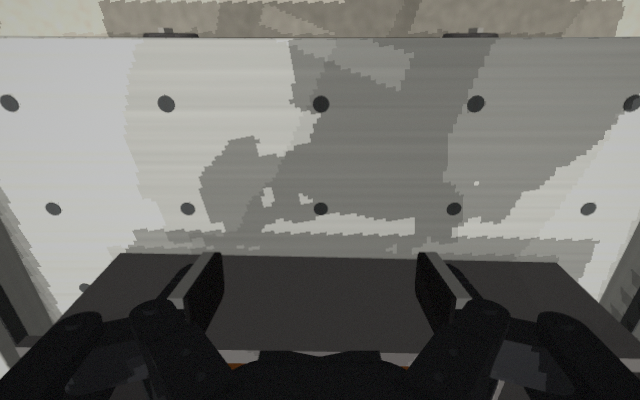

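Contact is made with about 4 N of sliding force, and the crate is moving and squaring up. Roughly 33 mm remain to the sleeves. The next push is slow.

```bash
python3 -m handwheel '[{"delta_pos":[0,0.03,-0.2],"twist":[0,0,0],"jaw":1},{"delta_pos":[0,0.07,-0.4],"twist":[0,0,0],"jaw":1},{"delta_pos":[0,0.1,-0.6],"twist":[0,0,0],"jaw":1},{"delta_pos":[0,0.14,-0.8],"twist":[0,0,0],"jaw":1},{"delta_pos":[0,0.17,-1],"twist":[0,0,0],"jaw":1},{"delta_pos":[0,0.2,-1.2],"twist":[0,0,0],"jaw":1},{"delta_pos":[0,0.24,-1.4],"twist":[0,0,0],"jaw":1},{"delta_pos":[0,0.27,-1.6],"twist":[0,0,0],"jaw":1},{"delta_pos":[0,0.31,-1.8],"twist":[0,0,0],"jaw":1},{"delta_pos":[0,0.34,-2],"twist":[0,0,0],"jaw":1}]'
python3 d.py 514 -121.8 127; python3 crate.py
python3 -c "
from h import *
cap('scene','s11.png')"
```

```text
time_s: 21.93
eef_pos: [530.9, -124.5, 127.3]
ee_rot: [-0.49, 0.581, 0.497, -0.419]
force: [-3.1, -0.1, 0.2]
grip_width: 1.0
t 21.9333 pos [ 530.9 -124.5  127.3] yaw 81.02 ydown [ 0.167 -0.026 -0.986] F [-3.08 -0.1   0.22] grip 1.0 j6 -1.92
delta cm [ 0.   -0.26  1.69] twist_y for 81: 0.0
((616.5953369140625, -128.8990478515625), (236.94293212890625, 158.78855895996094), 81.18124389648438) 736 [307 147 105  67 736]
```

View pics/s11.png

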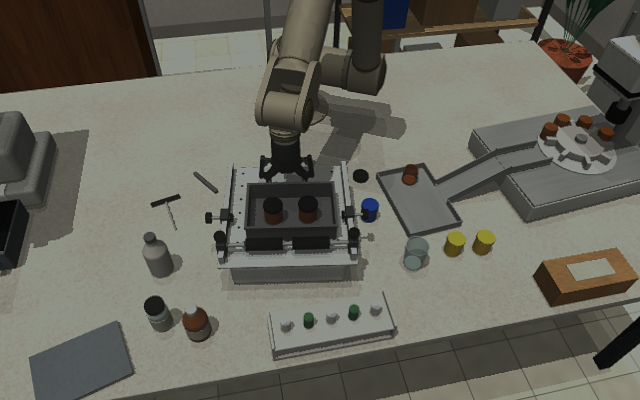

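The crate is now square (yaw −8.8° against the bar's −9°), with about 15 mm left. I'll take it in smaller steps and watch the force.

```bash
python3 -m handwheel '[{"delta_pos":[0,0.02,-0.12],"twist":[0,0,0],"jaw":1},{"delta_pos":[0,0.04,-0.24],"twist":[0,0,0],"jaw":1},{"delta_pos":[0,0.06,-0.36],"twist":[0,0,0],"jaw":1},{"delta_pos":[0,0.08,-0.48],"twist":[0,0,0],"jaw":1},{"delta_pos":[0,0.1,-0.6],"twist":[0,0,0],"jaw":1},{"delta_pos":[0,0.12,-0.7],"twist":[0,0,0],"jaw":1},{"delta_pos":[0,0.14,-0.8],"twist":[0,0,0],"jaw":1},{"delta_pos":[0,0.15,-0.9],"twist":[0,0,0],"jaw":1},{"delta_pos":[0,0.17,-1],"twist":[0,0,0],"jaw":1},{"delta_pos":[0,0.19,-1.1],"twist":[0,0,0],"jaw":1}]'
python3 d.py 514 -121.8 127
python3 -m handwheel '[{"delta_pos":[0,0.01,-0.05],"twist":[0,0,0],"jaw":1},{"delta_pos":[0,0.02,-0.1],"twist":[0,0,0],"jaw":1},{"delta_pos":[0,0.03,-0.15],"twist":[0,0,0],"jaw":1},{"delta_pos":[0,0.03,-0.2],"twist":[0,0,0],"jaw":1},{"delta_pos":[0,0.04,-0.25],"twist":[0,0,0],"jaw":1},{"delta_pos":[0,0.05,-0.3],"twist":[0,0,0],"jaw":1},{"delta_pos":[0,0.06,-0.35],"twist":[0,0,0],"jaw":1},{"delta_pos":[0,0.07,-0.4],"twist":[0,0,0],"jaw":1},{"delta_pos":[0,0.07,-0.4],"twist":[0,0,0],"jaw":1},{"delta_pos":[0,0.07,-0.4],"twist":[0,0,0],"jaw":1}]'
python3 d.py 514 -121.8 127;python3 crate.py
```

```text
time_s: 22.87
eef_pos: [541.8, -126.3, 127.4]
ee_rot: [-0.49, 0.581, 0.497, -0.419]
force: [-3.2, 0.6, -0.3]
grip_width: 1.002
t 22.8667 pos [ 541.8 -126.3  127.4] yaw 81.01 ydown [ 0.167 -0.026 -0.986] F [-3.15  0.59 -0.32] grip 1.002 j6 -1.91
delta cm [ 0.01 -0.44  2.78] twist_y for 81: 0.0
time_s: 23.7
eef_pos: [545.8, -126.9, 127.4]
ee_rot: [-0.49, 0.581, 0.497, -0.419]
force: [-2.2, -0.1, -0.4]
grip_width: 1.002
t 23.7 pos [ 545.8 -126.9  127.4] yaw 81.02 ydown [ 0.167 -0.026 -0.986] F [-2.25 -0.15 -0.44] grip 1.002 j6 -1.91
delta cm [ 0.01 -0.51  3.18] twist_y for 81: 0.0
((630.9186401367188, -131.29144287109375), (236.90234375, 157.56112670898438), 81.12421417236328) 727 [308 142 105  64 727]
```

```bash
python3 -m handwheel '[{"delta_pos":[0,0.01,-0.05],"twist":[0,0,0],"jaw":1},{"delta_pos":[0,0.02,-0.1],"twist":[0,0,0],"jaw":1},{"delta_pos":[0,0.03,-0.15],"twist":[0,0,0],"jaw":1},{"delta_pos":[0,0.03,-0.2],"twist":[0,0,0],"jaw":1},{"delta_pos":[0,0.04,-0.25],"twist":[0,0,0],"jaw":1},{"delta_pos":[0,0.05,-0.3],"twist":[0,0,0],"jaw":1},{"delta_pos":[0,0.05,-0.3],"twist":[0,0,0],"jaw":1},{"delta_pos":[0,0.05,-0.3],"twist":[0,0,0],"jaw":1},{"delta_pos":[0,0.05,-0.3],"twist":[0,0,0],"jaw":1},{"delta_pos":[0,0.05,-0.3],"twist":[0,0,0],"jaw":1}]'
python3 d.py 514 -121.8 127
```

```text
time_s: 24.58
eef_pos: [548.4, -127.2, 127.3]
ee_rot: [-0.49, 0.581, 0.496, -0.419]
force: [-7.0, 1.0, 1.3]
grip_width: 1.001
t 24.5833 pos [ 548.4 -127.2  127.3] yaw 81.02 ydown [ 0.166 -0.026 -0.986] F [-6.98  1.04  1.27] grip 1.001 j6 -1.91
delta cm [ 0.   -0.55  3.43] twist_y for 81: 0.0
```

Sleeve contact: 7 N total, so about 4 N on the bar. The target is 13 N total, which needs about 3 mm more.

```bash
python3 -m handwheel '[{"delta_pos":[0,0.01,-0.05],"twist":[0,0,0],"jaw":1},{"delta_pos":[0,0.02,-0.1],"twist":[0,0,0],"jaw":1},{"delta_pos":[0,0.03,-0.15],"twist":[0,0,0],"jaw":1},{"delta_pos":[0,0.03,-0.2],"twist":[0,0,0],"jaw":1},{"delta_pos":[0,0.04,-0.25],"twist":[0,0,0],"jaw":1},{"delta_pos":[0,0.05,-0.28],"twist":[0,0,0],"jaw":1},{"delta_pos":[0,0.05,-0.28],"twist":[0,0,0],"jaw":1},{"delta_pos":[0,0.05,-0.28],"twist":[0,0,0],"jaw":1},{"delta_pos":[0,0.05,-0.28],"twist":[0,0,0],"jaw":1},{"delta_pos":[0,0.05,-0.28],"twist":[0,0,0],"jaw":1}]'
python3 d.py 514 -121.8 127; python3 crate.py
python3 - <<'E'
from h import *
cap('scene','s12.png');cap('wrist','w12.png');
c=cap('top');f=c['frame'][120:290,170:440][...,::-1]
f=cv2.convertScaleAbs(f,alpha=1.8);cv2.imwrite('pics/t12.png',cv2.resize(f,None,fx=2.9,fy=2.9,interpolation=cv2.INTER_CUBIC))
print(telemetry.sense()['force'],telemetry.sense()['wrist_torque'])
E
```

```text
time_s: 25.42
eef_pos: [550.3, -127.5, 127.2]
ee_rot: [-0.491, 0.58, 0.496, -0.42]
force: [-13.5, 1.6, 5.8]
grip_width: 1.0
t 25.4167 pos [ 550.3 -127.5  127.2] yaw 81.03 ydown [ 0.164 -0.026 -0.986] F [-13.45   1.57   5.81] grip 1.0 j6 -1.91
delta cm [-0.   -0.59  3.63] twist_y for 81: 0.001
((635.2801513671875, -131.94607543945312), (237.34959411621094, 157.23939514160156), 81.38687133789062) 713 [309 141 104  62 713]
[-13.22534249   2.60241205   6.51649594] [ 0.17605657  1.89920294 -0.0605699 ]
```

View pics/t12.png

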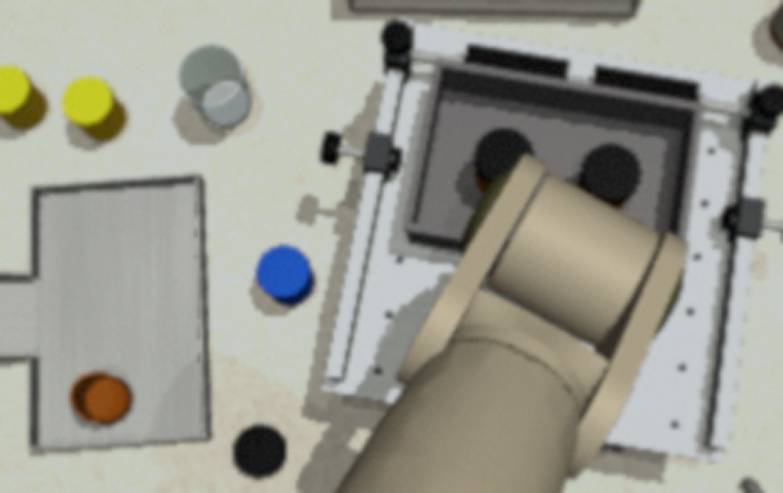

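View pics/s12.png

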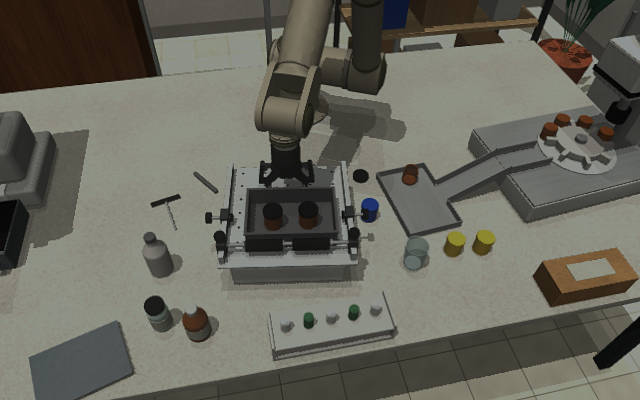

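Both lids sit upright in the crate and the crate meets both sleeves, at (517,62) and (647,80) in the top zoom. The force also shows +6 N vertical on the tool, so I'll check that the crate is flat and that the force is steady.

Run:
```python
from h import *
from crate import crate
for n in ['top','scene']:
    c=cap(n);P=cloud(c)
    ux=np.array([.9877,-.1564]);uy=np.array([.1564,.9877])
    d=P[...,:2]-np.array([635,-132]);x=d@ux;y=d@uy;Z=P[...,2]
    for nm,m in [('far rim',(abs(x-73)<5)&(abs(y)<100)),('near rim',(abs(x+73)<5)&(abs(y)<112)),('L rim',(abs(y-113)<4)&(abs(x)<60)),('R rim',(abs(y+113)<4)&(abs(x)<60))]:
        m&=(Z>168)&(Z<184); print(n,nm,m.sum(),np.median(Z[m]).round(2),'x',np.median(x[m]).round(1))
    m=(abs(y-113)<4)&(abs(x)<70)&(Z>168)&(Z<184); print(' L rim slope',np.polyfit(x[m],Z[m],1).round(4))
    m=(abs(y+113)<4)&(abs(x)<70)&(Z>168)&(Z<184); print(' R rim slope',np.polyfit(x[m],Z[m],1).round(4))
    for a,b in ((1,45),(0,-45)):
        m=(abs(x)<45)&(abs(y-b)<38)&(Z>172)&(Z<190)&(c['frame'].max(2)<70); Q=P[m]
        if len(Q)>20: print(' lid',len(Q),np.median(Q,0).round(1),'loc',np.median(x[m]).round(1),np.median(y[m]).round(1))
    # initial reference slope
c=dict(np.load('/tmp/scene.npz'));P=cloud(c);a=np.radians(-12.5);d=P[...,:2]-np.array([588,-129]);x=d@[np.cos(a),np.sin(a)];y=d@[-np.sin(a),np.cos(a)];Z=P[...,2]
for s in (1,-1):
    m=(abs(s*y-113)<4)&(abs(x)<70)&(Z>168)&(Z<184);print('init slope',np.polyfit(x[m],Z[m],1).round(4))
s=telemetry.sense();print(s['force'].round(2),s['eef_pos'].round(2))
```

```text
top far rim 278 174.33 x 73.0
top near rim 53 174.68 x -74.5
top L rim 109 174.5 x 0.4
top R rim 117 174.43 x 6.8
 L rim slope [-9.200000e-03  1.745837e+02]
 R rim slope [-7.000000e-03  1.743716e+02]
 lid 248 [644.9 -83.8 178.5] loc 2.8 49.3
 lid 333 [ 628.4 -177.5  178.6] loc 0.6 -46.5
scene far rim 269 174.43 x 73.9
scene near rim 267 173.49 x -73.8
scene L rim 51 175.17 x 0.9
scene R rim 94 175.51 x 0.8
 L rim slope [2.30000e-03 1.74991e+02]
 R rim slope [3.000000e-04 1.755845e+02]
 lid 251 [643.8 -86.  178.9] loc 1.3 46.8
 lid 261 [ 632.1 -176.2  178.9] loc 3.1 -45.1
init slope [6.300000e-03 1.748939e+02]
init slope [-1.390000e-02  1.753672e+02]
[-13.34   1.53   5.87] [ 550.29 -127.51  127.2 ]
```

View pics/w12.png

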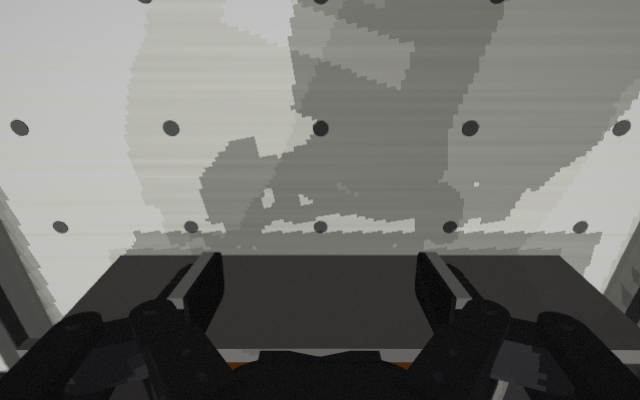

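The crate is flat (rim within about 1 mm of level all round), square, and the jars are upright. By sleeve travel the bar force is about 7.5 N. The downward component only adds platform friction. I'll nudge 0.8 mm forward with a hair of relief upward to get closer to 10 N, then hold.

```bash
python3 -m handwheel '[{"delta_pos":[0,-0.01,-0.03],"twist":[0,0,0],"jaw":1},{"delta_pos":[0,-0.02,-0.06],"twist":[0,0,0],"jaw":1},{"delta_pos":[0,-0.02,-0.09],"twist":[0,0,0],"jaw":1},{"delta_pos":[0,-0.02,-0.1],"twist":[0,0,0],"jaw":1},{"delta_pos":[0,-0.02,-0.1],"twist":[0,0,0],"jaw":1},{"delta_pos":[0,-0.02,-0.1],"twist":[0,0,0],"jaw":1},{"delta_pos":[0,-0.02,-0.1],"twist":[0,0,0],"jaw":1},{"delta_pos":[0,-0.02,-0.1],"twist":[0,0,0],"jaw":1},{"delta_pos":[0,-0.02,-0.1],"twist":[0,0,0],"jaw":1},{"delta_pos":[0,-0.02,-0.1],"twist":[0,0,0],"jaw":1}]'
python3 d.py 514 -121.8 127; python3 crate.py; python3 d.py 514 -121.8 127
```

```text
time_s: 26.55
eef_pos: [551.0, -127.6, 127.3]
ee_rot: [-0.491, 0.58, 0.496, -0.42]
force: [-14.3, 1.6, 5.1]
grip_width: 1.0
t 26.55 pos [ 551.  -127.6  127.3] yaw 81.04 ydown [ 0.163 -0.025 -0.986] F [-14.32   1.59   5.09] grip 1.0 j6 -1.91
delta cm [-0.01 -0.59  3.7 ] twist_y for 81: 0.001
((636.3446044921875, -132.0182342529297), (237.74049377441406, 157.0679473876953), 81.69378662109375) 713 [309 141 104  62 713]
t 26.6 pos [ 550.9 -127.6  127.3] yaw 81.03 ydown [ 0.163 -0.025 -0.986] F [-14.14   1.76   4.87] grip 0.998 j6 -1.91
delta cm [-0.   -0.59  3.69] twist_y for 81: 0.001
```

```bash
python3 -c "
from rig import ctrl,telemetry
s=telemetry.sense();print(s['time_s'],s['force'],abs(s['dq']).max());print(ctrl.finish_job())"
```

```text
26.6 [-14.14048333   1.76113458   4.87231275] 0.001296591209903915
the job is handed in; nothing more can be done
None
```

I put both capped jars upright in the crate, pushed the crate square against both foam sleeves, and handed the job in at 26.6 s with the push still held. No verdict came back, so whether it passed is not confirmed.

- **Push force:** the wrist reads about 14 N along the push and was steady with the arm at rest. Less platform friction, I estimate about 9 N reaches the bar, roughly 4.5 mm of squeeze per sleeve. I worked that out from tool travel and the measured sliding force. I had no direct reading of the sleeves.
- **Crate:** the last top picture put the crate at about −8.3° yaw and the bar at about −9°, a difference of about 0.01 rad. The rim was level to 1–2 mm, checked just before a final nudge of under 1 mm. It sits several millimetres left of the platform's centre line, clear of the clamp pads.
- **Jars:** both lids were level, standing about 45–50 mm either side of the crate's centre. The open jar stood unmoved in the tray in the last pictures.
- **Bystanders:** the beaker, bottle and hex key looked unmoved in the pictures, and I never touched them.
- **Unexpected reading:** the tool also presses down on the crate with about 5 N through friction at the fingertips. This adds some platform friction, which is the main uncertainty in the 9 N estimate.

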